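Get the label printer going

ROBOT

A 6-joint arm with a two-finger parallel gripper is mounted at the origin on a cart in front of the work surface, level with it; the furniture and walls round the work are solid. World frame = base frame: x ahead of the robot, y to its left, z up, the work surface at z = 0. Lengths are in m, angles in rad, forces in N, time in s.
With the tool pointing down it reaches from about 0.3 to 0.875 m from the base axis. Payload 6.4 kg.
Tool frame: the origin (TCP) lies at the centre of the arm's flange, where the gripper is bolted on; the fingertips stand 173 mm ahead of it and the grasp point (between the pads) lies ctrl.grip_point_offset ahead of it (ctrl.grip_point_offset is the distance from the TCP to the grasp point, in m); z points along the fingers, y is the direction in which the jaws open and shut (so a half turn about z gives the same grasp; the last joint's range is limited). The gripper opens to 85 mm and grips with 20 to 120 N. Pads are 22 mm wide; open, the fingers measure 114 mm over their backs; the gripper's body (76 mm by 85 mm) begins 54 mm behind the grasp point. The pads swing forward as they close: fully open they stand 13 mm farther back than shut.
Start: joints at [-1.32, 0.181, 1.607, -0, 1.354, -0.206], TCP at [0.254, -0.516, 0.405] pointing down, gripper open.
Joint ranges: [-2.99, 2.99], [-0.89, 2.07], [0.3, 2.58], [-1.14, 4.28], [0, 2.63], [-3.12, 3.12]. Speed limits (rad/s): [2.57, 2.57, 3.01, 3.14, 3.14, 3.14].

INTERFACE

Orientations are given as a unit quaternion [w, x, y, z].
In Python, from bench import ctrl, cams, boxes_of, landmark_of gives the robot as it stands.
- The arm moves only by the shell command python3 -m handwheel 'ROWS'. ROWS is JSON, a list of rows, each an object with "offset": the shift along the tool's x, y, z in m, a list of three; "spin": the turn about the tool's z in degrees; "grip": the opening, from 0 (shut) to 1 (fully open). A call has 1 to 20 rows; each row is the pose to reach, as a shift and turn from the pose commanded when the call began, along the tool's axes at that moment; what a row does not reach only later rows make up. A row lasts 1/8 s, in which the tool goes at most 62.5 mm and 10.7 degrees, less where a joint would pass 70% of its speed; a pose out of reach is approached as far as the arm can. A call with a gripper value outside its range is refused whole. The fingers move at their own pace and stop on an object; the grip force is fixed at half the most. Time passes only in rows, so rows that repeat a pose let the fingers close. It gives the time, the measured TCP pose, the force and the opening at its end, in the units of the state.
- ctrl.get_obs(): the state, without advancing time (a new reading comes with each control period).
- cams.camera(name): name is "side" or "top"; returns a dict with "color" (480x640x3 uint8, red, green, blue), "camera_matrix" (3x3 intrinsics, pixels), "view" (4x4, takes a point from world to camera coordinates). Camera axes: x right, y up, looking along -z (the intrinsics and any distortion apply to the point x, -y, -z); pixel columns grow to the right and rows downward; lengths in m; the calibration is good to about 2 mm. A picture is of the moment at which its call begins. There is no depth.
- ctrl.hand_in(): hands the job in, once; it reports no verdict.
Trained networks look in a picture, given as the dict that the camera call returned (one of the last four; its "shot" number tells which), for a name from the list of things; names that differ only in an ending like _2 or _b are one class to them, and where a whole thing is asked for, a point or a joint stands for the part that bears it (a point fixed in the world has none). Each returns a list of dicts, best first, with "confidence" (0 to 1); they miss things now and then, are a little off and sometimes report something else, mostly with a low value. They report only what shows in the picture. A call takes as long as a camera call.
- boxes_of(picture, thing): "uv" ([column, row] in pixels, amid what is visible of it).
- landmark_of(picture, thing): "uv" ([column, row] in pixels: a listed point, or the origin of a listed thing).
The state is a dict: "time_s": time; "q": joint angles; "dq": joint speeds; "joint_efforts": joint torques, N m; "eef_pos": TCP position; "eef_rot": TCP orientation; "wrist_force": force on the tool from outside, world axes, zero at the start; "torque": the same for the moment, N m; "opening": opening from 0.0 (shut) to 1.0 (fully open).
Only numpy, scipy, OpenCV 4.12 (cv2) and the standard library are available. Lean on these libraries where they do the work, as an engineer would, in place of code of your own. Each camera call takes 0.05 s, during which the arm holds its last target.

TASK

With the closed fingers, get the small white label printer on the desk going: push its raised cover fully shut, then switch it on by pressing down the raised end of the oblong rocker until it is fully over, and then press the round key all the way down and let it come up again. Keep to this order, do not press the square key, do not raise the cover any further, and do not shift, tip or lift anything else on the desk.

Things in the scene. Friction and masses are not known exactly. Their poses are not given: they have to be found in the camera images.
- label_printer: the white label printer, 210 (x) x 240 (y) mm, fixed. Origin: centre of its underside; x points from its front (robot side) to its back, y to its left. Its front 95 mm is a flat panel 50 mm high with three black controls at x = -58 mm, y = +66, 0, -66 mm; which is where varies. Behind x = -10 mm is the 80 mm high roll compartment under the cover
- cover (a joint): angle (rad) of the grey cover, a 108 x 236 x 7 mm plate with a small front lip, hinged along the printer's back at x = +100 mm, 83.5 mm up. 0 = shut (flat, top face 87 mm above the printer's origin); starts at 0.35 to 0.5, front edge up. Stays where it is left; about 2 to 4 N down near its front edge moves it
- cover_push (a point): point on the cover's top face, mid-width, 95 mm from the hinge, 13 mm behind the plate's front edge (the lip sticks out 8 mm more); moves with the cover. With the cover shut it lies at x = +5 mm, y = 0, 87 mm up in the printer's frame
- rocker (a joint): angle (rad) of the power rocker, a black oblong paddle 64 mm long (printer's x) and 28 mm wide, pivoted at its middle in a 4 mm high bezel. 0 = off, the end at the printer's front (robot side) raised; 0.36 = fully on, that end down. Stays where it is left; needs 3 to 6 N
- rocker_push (a point): point on the top face of the rocker's front (robot side) half, 25 mm from the pivot, on its centre line; about 19.5 mm above the panel when off and 10.5 mm when on; its axes are the printer's, tilted with the rocker
- round_key (a joint): travel (m) of the round start key, 28 mm in diameter: 0 = up, 0.006 = fully down. Springs back when let go; fully down takes about 4 N
- round_top (a point): centre of the top face of the round key, 13 mm above the panel when up; its bezel is 3 mm high
- square_key (a joint): travel (m) of the square key, 26 x 26 mm, not to be pressed: 0 = up, 0.006 = fully down; springs like the round key
- square_top (a point): centre of the top face of the square key, 13 mm above the panel when up
- note_cube: cube of yellow paper notes, 79x79x46 mm, left of the printer; loose, to be left alone. Origin: centre of its underside
- stapler: black stapler, 40x148x50 mm, right of the printer; loose, to be left alone. Origin: centre of its underside
- pen: white and blue pen, 17x135x16 mm, lying in front of the printer; loose, to be left alone. Origin: centre of its underside
- mug: orange mug, 81x113x101 mm, behind and to the left of the printer; loose, to be left alone. Origin: centre of its underside
- torch: grey torch, 36x128x36 mm, lying far to the left; loose, to be left alone. Origin: centre of its underside
- ink_bottle: small blue ink bottle, 45x45x84 mm, far to the right; loose, to be left alone. Origin: centre of its underside
- calculator: desk calculator, 150x100x21 mm, far to the right; loose, to be left alone. Origin: centre of its underside

How it is judged:
On the way, in this order (a step that is already met when the one before it is completed fails the run):
1. the cover is pushed shut (value of joint cover below 0.035 rad), for 0.2 s.
2. the rocker is pressed over to on (value of joint cover below 0.035 rad and value of joint rocker above 0.29 rad), for 0.1 s.
3. the round key is pressed down (all of step 2 and value of joint round_key above 0.0045 m), for 0.05 s.
At the end, for the whole second after the job is handed in: the cover is shut (within 0.035 rad), the rocker is on (over 0.29 of 0.36 rad), and the round and square keys are up (within 2 mm) (all of step 2 and value of joint each of round_key, square_key below 0.002 m); the robot touches nothing.
It fails at once if the rocker is pressed while the cover is still open (value of joint rocker above 0.2 rad and value of joint cover above 0.06 rad).
It fails at once if the round key is pressed before the printer is on (value of joint round_key above 0.003 m and value of joint rocker below 0.25 rad).
It fails at once if the square key is pressed (value of joint square_key above 0.003 m).
It fails at once if the cover is raised further (value of joint cover above 0.58 rad).
It fails at once if something else on the desk is shifted or lifted by more than 25 mm, or tipped by 20 degrees (distance of any of note_cube, stapler, pen, mug, torch, ink_bottle, calculator from where it was at the start of the episode above 0.025 m or angle between any of mug, ink_bottle, stapler, note_cube, calculator's own z axis and vertical above 0.35 rad).
It also fails if it takes over 42 s, if anything falls off the work surface, if the arm or the gripper's body presses on something with over 40 N, if the wrist force passes 120 N, or if a joint passes its speed limit or range.

## Working session

There is one attempt and no reset: what is moved stays moved. The work goes in short steps, Python scripts to look and compute and a shell command to move; the robot and the scene stay as the last step left them, time stands still between calls to the robot, and variables do not carry over. Pictures are saved under pics/ and viewed, and the job is handed in when it is done.

```bash
mkdir -p pics; ls
cat > h.py <<'E'
import numpy as np, cv2
from bench import ctrl, cams, boxes_of, landmark_of
def shot(name,fn=None):
    p=cams.camera(name)
    if fn: cv2.imwrite('pics/'+fn,cv2.cvtColor(p['color'],cv2.COLOR_RGB2BGR))
    return p
def proj(p,X):
    X=np.atleast_2d(X); V=p['view']; c=X@V[:3,:3].T+V[:3,3]
    c=c*[1,-1,-1]; u=c@np.array(p['camera_matrix']).T
    return u[:,:2]/u[:,2:]
def ray(p,uv):
    V=np.array(p['view']);K=np.array(p['camera_matrix'])
    d=np.linalg.inv(K)@[uv[0],uv[1],1]; d=d*[1,-1,-1]
    R=V[:3,:3]; return -R.T@V[:3,3], R.T@d
def atz(p,uv,z):
    o,d=ray(p,uv); return o+d*(z-o[2])/d[2]
def tri(p1,a,p2,b):
    o1,d1=ray(p1,a);o2,d2=ray(p2,b)
    d1/=np.linalg.norm(d1);d2/=np.linalg.norm(d2)
    s=np.linalg.lstsq(np.c_[d1,-d2],o2-o1,rcond=None)[0]
    A=o1+s[0]*d1;B=o2+s[1]*d2
    return (A+B)/2,np.linalg.norm(A-B)
E
python3 - <<'E'
from h import *
np.set_printoptions(precision=4,suppress=True)
t=shot('top','t0.png');s=shot('side','s0.png')
print(t.keys(),t['camera_matrix'],ray(t,(320,240)),ray(s,(320,240)))
for n in ['label_printer','cover_push','rocker_push','round_top','square_top','note_cube','stapler','pen','mug']:
    a=landmark_of(t,n);b=landmark_of(s,n)
    print(n,[(np.round(x['uv'],1),round(x['confidence'],2)) for x in a[:2]],[(np.round(x['uv'],1),round(x['confidence'],2)) for x in b[:2]])
    if a and b: print('   ',*tri(t,a[0]['uv'],s,b[0]['uv']))
o=ctrl.get_obs();print({k:np.round(v,4) for k,v in o.items()},ctrl.grip_point_offset)
E
```

```text
pics
dict_keys(['color', 'camera_matrix', 'view', 'shot']) [[614.0634   0.     317.1885]
 [  0.     614.0634 238.0502]
 [  0.       0.       1.    ]] (array([-0.1668,  0.2439,  1.7818]), array([ 0.3801, -0.134 , -0.9152])) (array([-0.0603, -1.1819,  0.5593]), array([ 0.4528,  0.8256, -0.3372]))
label_printer [(array([298. , 249.6]), 0.76)] [(array([304.2, 254.5]), 0.84)]
    [0.5595 0.0597 0.012 ] 0.004040478092448858
cover_push [(array([288.6, 231.1]), 0.56)] []
rocker_push [(array([305.5, 261.5]), 0.45)] [(array([283.4, 243.1]), 0.47)]
    [0.4892 0.0562 0.0673] 0.003442423261241928
round_top [(array([293. , 248.5]), 0.68), (array([323.9, 247.8]), 0.51)] [(array([303.4, 248.9]), 0.62), (array([269.9, 239.6]), 0.16)]
    [0.5633 0.0745 0.0255] 0.006224649636773055
square_top [] [(array([275. , 237.8]), 0.49)]
note_cube [(array([236.6, 278.1]), 0.89)] [(array([429.1, 329.9]), 0.42), (array([270.3, 240.7]), 0.37)]
    [ 0.9256  0.1543 -0.4844] 0.4593902612915329
stapler [(array([233.2, 278. ]), 0.64)] [(array([346.9, 277.5]), 0.98)]
    [ 0.7236  0.2417 -0.2186] 0.21605655279991814
pen [(array([311.7, 295.3]), 0.57)] [(array([263.3, 267.3]), 0.49)]
    [ 0.4122  0.0609 -0.004 ] 0.011108905641845307
mug [(array([217.7, 247.5]), 0.58)] []
{'time_s': np.float64(1.0), 'q': array([-1.3203,  0.1808,  1.607 ,  0.    ,  1.3538, -0.2063]), 'dq': array([-0.002 ,  0.001 ,  0.0004, -0.0004, -0.0002,  0.    ]), 'joint_efforts': array([ -0.0003, -44.4857, -35.1686,  -0.0003,   0.0009,  -0.    ]), 'eef_pos': array([ 0.2536, -0.5161,  0.4047]), 'eef_rot': array([0.    , 0.974 , 0.2264, 0.    ]), 'wrist_force': array([-0.0317,  0.6997,  0.0339]), 'torque': array([0.0623, 0.0526, 0.0087]), 'opening': np.float64(0.999)} 0.1547
```

View pics/t0.png

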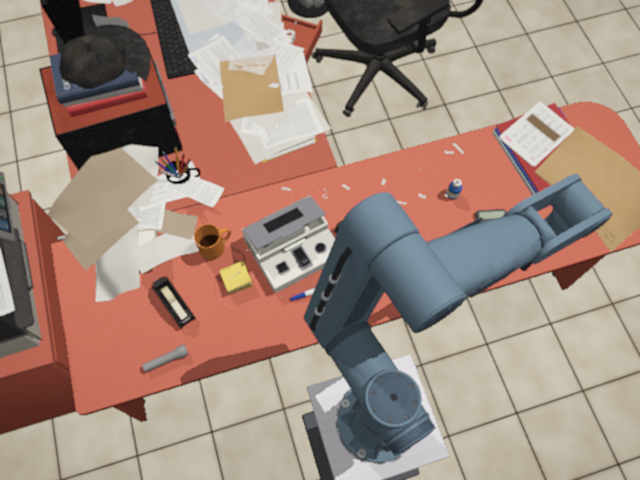

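View pics/s0.png

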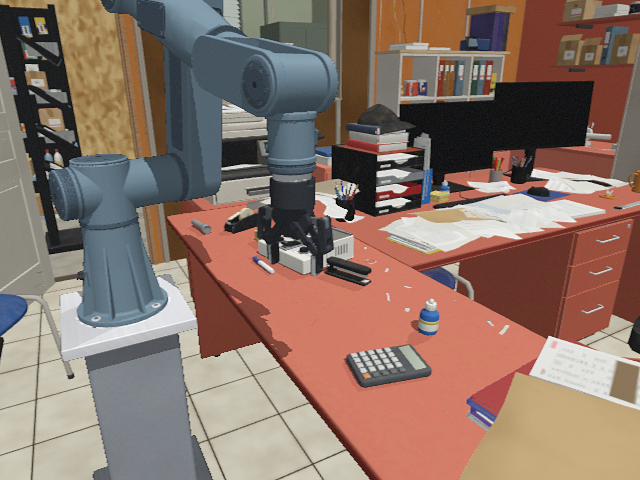

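Run:
```python
import cv2
a=cv2.imread('pics/t0.png')[200:330,200:380];cv2.imwrite('pics/t0c.png',cv2.resize(a,None,fx=4.4,fy=4.4,interpolation=cv2.INTER_CUBIC))
a=cv2.imread('pics/s0.png')[190:310,230:410];cv2.imwrite('pics/s0c.png',cv2.resize(a,None,fx=4.4,fy=4.4,interpolation=cv2.INTER_CUBIC))
```

```text
(no output)
```

View pics/t0c.png

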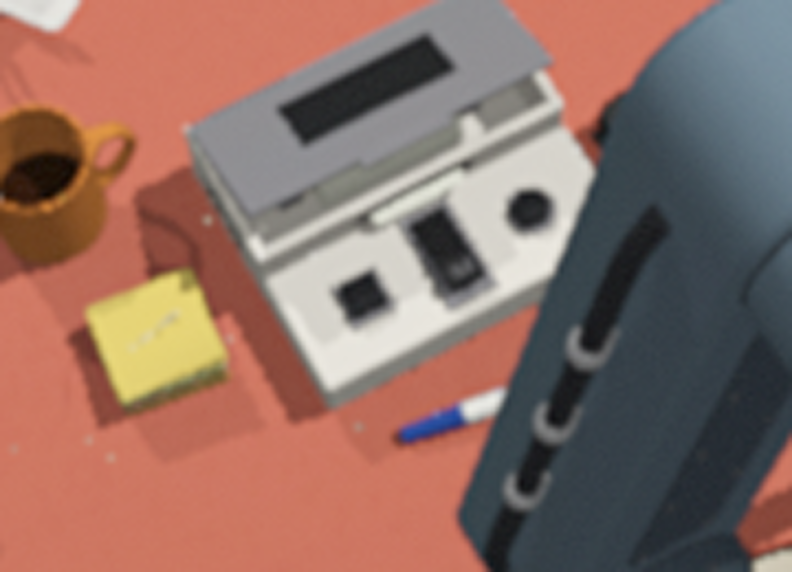

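View pics/s0c.png

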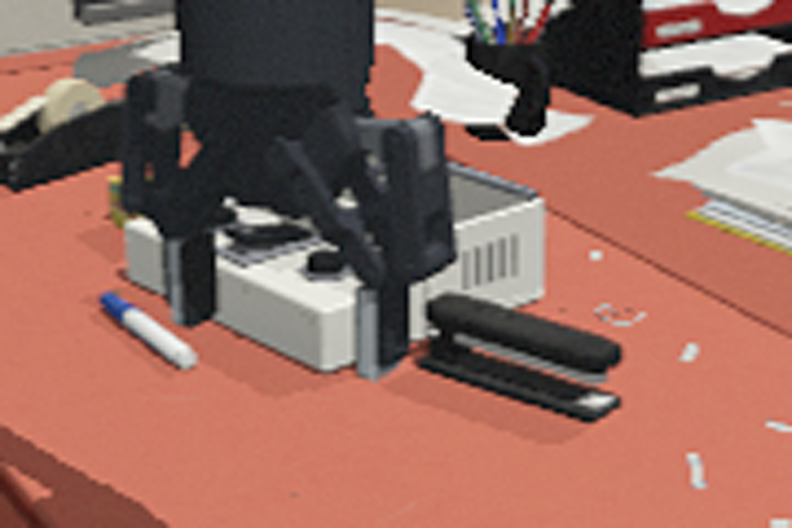

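The top view shows, left to right, the square key (282,267), rocker (302,257) and round key (320,247). The stapler is right of the printer and the pen in front of it. I'll fit the printer pose from these.

```bash
cat > fit.py <<'E'
from h import *
from scipy.optimize import least_squares
np.set_printoptions(precision=4,suppress=True)
def world(q,P):
    c,s=np.cos(q[2]),np.sin(q[2]);P=np.atleast_2d(P).astype(float)
    return P@np.array([[c,-s,0],[s,c,0],[0,0,1]]).T+[q[0],q[1],0]
def fit(obs,q0=(0.55,0.06,0.0)):
    P=np.array([o[1] for o in obs])
    f=lambda q: np.concatenate([(proj(o[0],world(q,p)[0])[0]-o[2]) for o,p in zip(obs,P)])
    r=least_squares(f,q0,loss='soft_l1'); return r.x,f(r.x).reshape(-1,2)
E
python3 - <<'E'
from fit import *
t=shot('top');s=shot('side')
c=lambda x,y:np.array([200+x/4.4,200+y/4.4]); cs=lambda x,y:np.array([230+x/4.4,190+y/4.4])
obs=[(t,[-.058,-.066,.063],c(530,209)),(t,[-.058,.066,.063],c(363,296)),(t,[-.058,0,.062],c(448,253)),
(t,[-.105,.12,.05],c(333,392)),(s,[-.058,-.066,.063],cs(325,259)),(s,[-.105,-.12,.05],cs(322,317)),(s,[-.105,-.12,0],cs(322,368)),(s,[.105,-.12,.08],cs(543,200))]
q,r=fit(obs);print(q);print(r)
for o in obs[:3]: print(o[1],world(q,o[1]))
# annotate expected
for th in np.arange(.3,.56,.05):
    L=.108;P=[[.1-.095*np.cos(th)-.0035*np.sin(th),0,.0835+.095*np.sin(th)+.0035*np.cos(th)],[.1-L*np.cos(th),.118,.0835+L*np.sin(th)],[.1-L*np.cos(th),-.118,.0835+L*np.sin(th)]]
    print(th,(proj(t,world(q,P))-200)*4.4)
for n,p in(('pen',t),('stapler',s)):
    pass
E
```

```text
[0.5678 0.0737 0.2319]
[[ 0.3561 -1.2241]
 [ 0.526  -0.4672]
 [ 0.2489 -0.9128]
 [-0.535   0.6152]
 [-0.7175 -0.9612]
 [-0.312  -1.3954]
 [ 0.0161  2.5788]
 [-0.5468 -0.4911]]
[-0.058, -0.066, 0.063] [[ 0.5265 -0.0039  0.063 ]]
[-0.058, 0.066, 0.063] [[0.4962 0.1246 0.063 ]]
[-0.058, 0, 0.062] [[0.5113 0.0604 0.062 ]]
0.3 [[399.0391 141.4617]
 [253.6797 236.2288]
 [556.8484  74.7562]]
0.35 [[397.8562 137.1705]
 [251.8386 231.2215]
 [555.7279  69.5298]]
0.39999999999999997 [[396.5066 132.6553]
 [249.8178 225.9414]
 [554.4075  64.0521]]
0.44999999999999996 [[394.993  127.9276]
 [247.6219 220.4013]
 [552.8897  58.3369]]
0.49999999999999994 [[393.3189 122.9993]
 [245.2561 214.6154]
 [551.1776  52.3988]]
0.5499999999999999 [[391.4881 117.8832]
 [242.7259 208.5985]
 [549.2748  46.2533]]
```

```bash
cat > go.py <<'E'
import sys
from fit import *
from scipy.spatial.transform import Rotation as R
q=[.5678,.0737,.2319]
def off(P):
    o=ctrl.get_obs();w,x,y,z=o['eef_rot'];M=R.from_quat([x,y,z,w])
    T=world(q,P)[0]+[0,0,.173]
    print('t',o['time_s'],'tip in printer',world([0,0,-q[2]],np.array(o['eef_pos'])-[q[0],q[1],.173])[0],'F',o['wrist_force'],'op',o['opening'])
    print('offset',M.inv().apply(T-o['eef_pos']), 'spin now', np.degrees(np.arctan2(*M.apply([1,0,0])[[1,0]])))
off([float(a) for a in sys.argv[1:4]])
E
python3 go.py .012 0 .175
```

```text
t 1.1 tip in printer [-0.4413 -0.5018  0.2317] F [ 0.1064  0.7311 -0.642 ] op 0.9985243363145481
offset [ 0.5538 -0.388   0.0567] spin now 26.17312525442757
```

```bash
python3 -m handwheel '[{"offset":[0.05,-0.035,0],"spin":0,"grip":0},{"offset":[0.1,-0.07,0],"spin":2,"grip":0},{"offset":[0.15,-0.105,0],"spin":4,"grip":0},{"offset":[0.2,-0.14,0],"spin":6,"grip":0},{"offset":[0.25,-0.175,0],"spin":8,"grip":0},{"offset":[0.3,-0.21,0],"spin":10,"grip":0},{"offset":[0.35,-0.245,0],"spin":12,"grip":0},{"offset":[0.4,-0.28,0],"spin":13,"grip":0},{"offset":[0.45,-0.315,0],"spin":13,"grip":0},{"offset":[0.5,-0.35,0],"spin":13,"grip":0},{"offset":[0.53,-0.37,0.01],"spin":13,"grip":0},{"offset":[0.55,-0.385,0.03],"spin":13,"grip":0},{"offset":[0.554,-0.388,0.05],"spin":13,"grip":0},{"offset":[0.554,-0.388,0.05],"spin":13,"grip":0},{"offset":[0.554,-0.388,0.05],"spin":13,"grip":0}]'; python3 go.py .012 0 .087
python3 - <<'E'
from fit import *
t=shot('top','t1.png');s=shot('side','s1.png')
q=[.5678,.0737,.2319]
for n,p,(x,y) in(('t',t,(220,190)),('s',s,(230,160))):
    a=cv2.cvtColor(p['color'],cv2.COLOR_RGB2BGR)[y:y+130,x:x+180]
    a=cv2.resize(a,None,fx=4.4,fy=4.4,interpolation=cv2.INTER_CUBIC)
    P=[[-.105,.12,.05],[-.105,-.12,.05],[-.105,-.12,0],[-.105,.12,0],[.105,-.12,.08],[-.058,-.066,.063],[-.058,.066,.063],[-.01,-.12,.08],[.105,-.12,0]]
    for u in proj(p,world(q,P)): cv2.circle(a,tuple(int(v) for v in (u-[x,y]+.0)*4.4),3,(0,255,0),-1)
    cv2.imwrite(f'pics/{n}1c.png',a)
E
```

```text
time_s: 2.98
eef_pos: [0.5797, 0.0756, 0.3551]
eef_rot: [0.0, 0.993, 0.114, 0.0]
wrist_force: [0.3, 0.7, -0.5]
opening: -0.001
t 2.975 tip in printer [ 0.012  -0.0009  0.1821] F [ 0.3044  0.7341 -0.518 ] op -0.0013493705847622897
offset [-0.     -0.0009  0.0951] spin now 13.113053830692923
```

View pics/t1c.png

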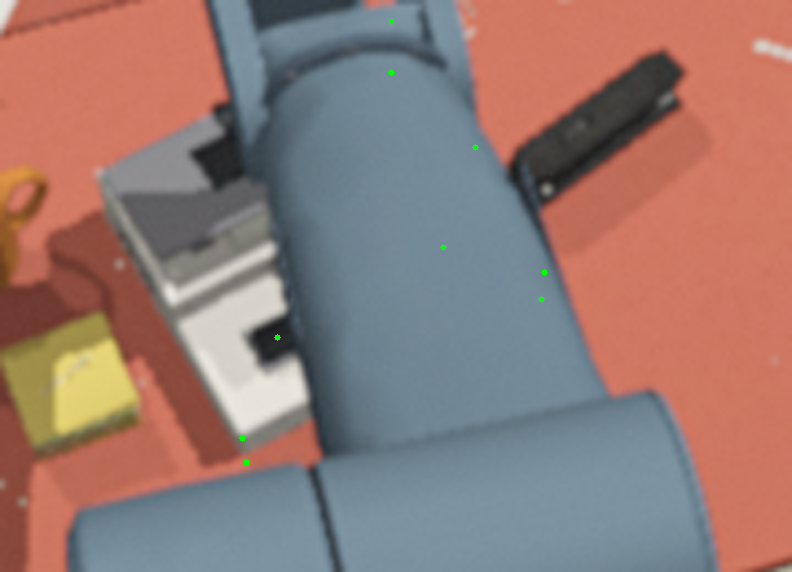

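View pics/s1c.png

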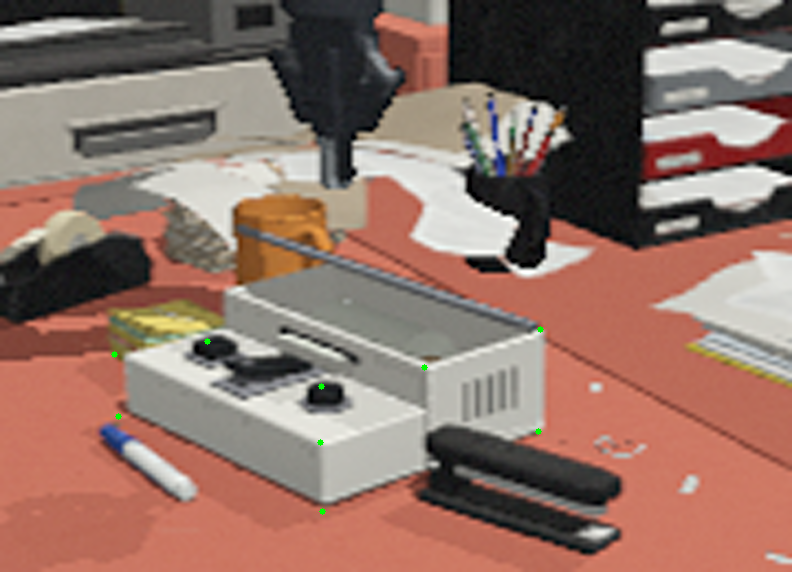

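The side view now shows the whole printer: round key (304,248), square key (279,237), with the rocker between them. My projections sit 1–3 px left of the features, so I'll refit.

Run:
```python
from fit import *
t=shot('top');s=shot('side')
c=lambda x,y:np.array([200+x/4.4,200+y/4.4]); cs=lambda x,y:np.array([230+x/4.4,160+y/4.4])
T=[(t,[-.058,-.066,.063],c(530,207)),(t,[-.058,.066,.063],c(363,294)),(t,[-.058,0,.060],c(448,253)),(t,[-.105,.12,.05],c(333,392))]
S=[(s,[-.058,-.066,.063],cs(326,384)),(s,[-.058,.066,.063],cs(214,341)),(s,[-.105,-.12,.05],cs(322,442)),(s,[-.105,-.12,0],cs(322,501)),(s,[-.105,.12,.05],cs(127,358)),(s,[-.105,.12,0],cs(127,406)),(s,[.105,-.12,.08],cs(543,330)),(s,[.105,-.12,0],cs(543,430))]
for o in (T,S,T+S):
    q,r=fit(o);print(q);print(r.T)
# finger tip seen
d=landmark_of(s,'round_top');print(d[:1]);print(landmark_of(s,'square_top')[:1],landmark_of(s,'rocker_push')[:1],landmark_of(s,'label_printer')[:1])
e=np.array(ctrl.get_obs()['eef_pos']);print((proj(s,e-[0,0,.173])-[230,160])*4.4)
```

```text
[0.5672 0.0739 0.2244]
[[ 0.3042  0.3001  0.1173 -0.9345]
 [-0.3829  0.1179 -0.4027  0.6941]]
[0.5747 0.0771 0.2057]
[[-0.1894  0.1933 -0.1551  0.1696 -0.8617 -0.0763  0.6208  0.166 ]
 [-0.0923 -0.8446 -0.6103  1.4888 -1.9086  1.1644 -0.2626  0.1883]]
[0.5703 0.0734 0.2221]
[[ 0.1617  0.1311 -0.0388 -1.1513 -0.4411 -0.6568 -0.0245  0.2998 -1.8833
  -1.0827  0.1542 -0.2928]
 [-1.2742 -0.8818 -1.3463 -0.3476  0.5224 -0.158   0.078   2.2261 -1.0991
   2.0327  0.0246  0.5104]]
[{'uv': [303.0, 247.2], 'confidence': 0.4}]
[] [{'uv': [286.2, 244.6], 'confidence': 0.38}] [{'uv': [303.7, 256.8], 'confidence': 0.6}]
[[334.1534 185.836 ]]
```

```bash
sed -i 's/^q=.*/q=[.571,.0745,.218]/' go.py; python3 -m handwheel '[{"offset":[0.003,0,0.02],"spin":0,"grip":0},{"offset":[0.003,0,0.04],"spin":0,"grip":0},{"offset":[0.003,0,0.055],"spin":0,"grip":0},{"offset":[0.003,0,0.065],"spin":0,"grip":0},{"offset":[0.003,0,0.074],"spin":0,"grip":0},{"offset":[0.003,0,0.082],"spin":0,"grip":0},{"offset":[0.003,0,0.088],"spin":0,"grip":0},{"offset":[0.003,0,0.092],"spin":0,"grip":0},{"offset":[0.003,0,0.092],"spin":0,"grip":0}]'; python3 go.py .012 0 .087
```

```text
time_s: 4.5
eef_pos: [0.5827, 0.0772, 0.2624]
eef_rot: [-0.0, 0.993, 0.115, 0.0]
wrist_force: [0.3, -0.4, 0.2]
opening: -0.001
t 4.5 tip in printer [0.012  0.0001 0.0894] F [ 0.2874 -0.4204  0.1641] op -0.001116997148630596
offset [0.     0.0001 0.0024] spin now 13.165128534918448
```

```bash
python3 -m handwheel '[{"offset":[0,0,0.0015],"spin":0,"grip":0},{"offset":[0,0,0.003],"spin":0,"grip":0},{"offset":[0,0,0.003],"spin":0,"grip":0}]'; python3 go.py .012 0 .087;  python3 - <<'E'
from fit import *
s=shot('side')
a=cv2.cvtColor(s['color'],cv2.COLOR_RGB2BGR)[160:290,230:410]
cv2.imwrite('pics/s2.png',cv2.resize(a,None,fx=4.4,fy=4.4,interpolation=cv2.INTER_CUBIC))
E
```

```text
time_s: 4.88
eef_pos: [0.5828, 0.0772, 0.2604]
eef_rot: [0.0, 0.993, 0.115, 0.0]
wrist_force: [-2.2, -0.1, 5.5]
opening: -0.001
t 4.875 tip in printer [0.0122 0.0001 0.0874] F [-2.1904 -0.1457  5.5035] op -0.0006244756289011008
offset [-0.0002  0.0001  0.0004] spin now 13.177179108257054
```

View pics/s2.png

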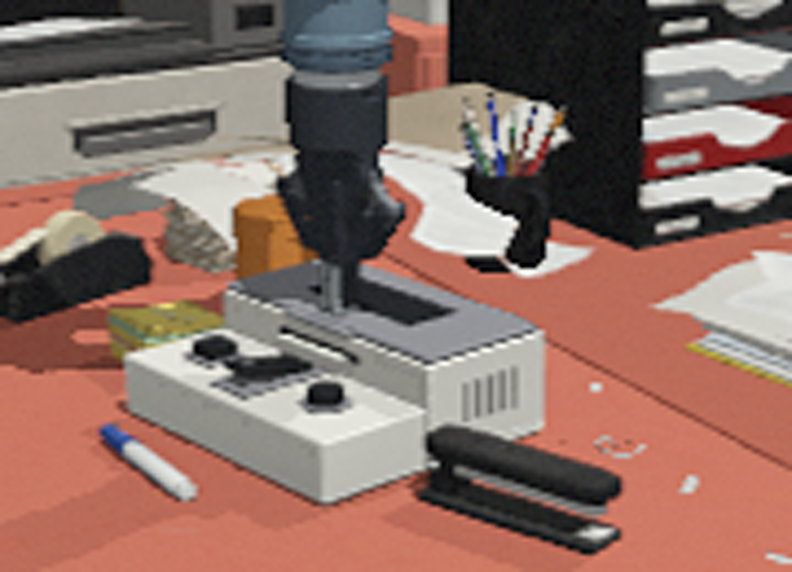

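The cover lies flat on the compartment and the force rises to about 6 N at a tip height of 87 mm, so it's shut. I'll press slightly more, then move above the rocker's front end.

```bash
python3 -m handwheel '[{"offset":[0,0,0.003],"spin":0,"grip":0},{"offset":[0,0,0.003],"spin":0,"grip":0},{"offset":[0,0,-0.01],"spin":0,"grip":0},{"offset":[0,0,-0.03],"spin":0,"grip":0},{"offset":[-0.03,0,-0.03],"spin":0,"grip":0},{"offset":[-0.07,0,-0.03],"spin":0,"grip":0},{"offset":[-0.096,0.001,-0.02],"spin":0,"grip":0},{"offset":[-0.096,0.001,0],"spin":0,"grip":0},{"offset":[-0.096,0.001,0],"spin":0,"grip":0}]'; python3 go.py -.084 0 .0695;  python3 - <<'E'
from fit import *
s=shot('side')
a=cv2.cvtColor(s['color'],cv2.COLOR_RGB2BGR)[180:280,240:370]
cv2.imwrite('pics/s3.png',cv2.resize(a,None,fx=6,fy=6,interpolation=cv2.INTER_CUBIC))
E
```

```text
time_s: 6.05
eef_pos: [0.4888, 0.0543, 0.2593]
eef_rot: [-0.0, 0.993, 0.115, -0.001]
wrist_force: [-0.9, 0.6, 0.2]
opening: 0.003
t 6.05 tip in printer [-0.0846 -0.0019  0.0863] F [-0.9122  0.5984  0.2391] op 0.002922020834702409
offset [ 0.0006 -0.0019  0.0168] spin now 13.157265943111451
```

View pics/s3.png

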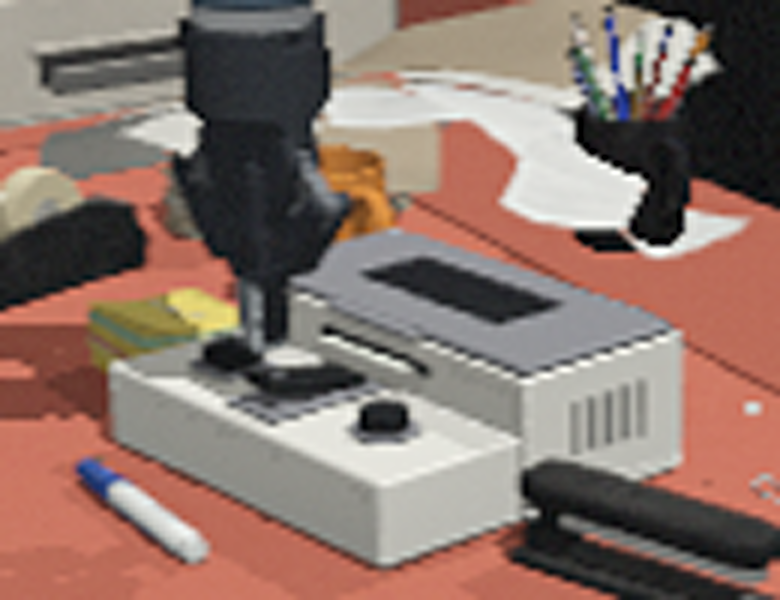

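The cover stays flat shut and the fingertip stands over the rocker's raised front half. Next I press the rocker.

```bash
python3 -m handwheel '[{"offset":[0,-0.002,0.01],"spin":0,"grip":0},{"offset":[0,-0.002,0.016],"spin":0,"grip":0},{"offset":[0,-0.002,0.019],"spin":0,"grip":0},{"offset":[0,-0.002,0.022],"spin":0,"grip":0},{"offset":[0,-0.002,0.024],"spin":0,"grip":0},{"offset":[0,-0.002,0.024],"spin":0,"grip":0}]'; python3 go.py -.084 0 .0605
```

```text
time_s: 6.85
eef_pos: [0.4889, 0.0563, 0.2355]
eef_rot: [-0.0, 0.993, 0.115, 0.0]
wrist_force: [-0.8, 0.4, -0.1]
opening: 0.003
t 6.85 tip in printer [-0.0841 -0.      0.0625] F [-0.8342  0.3863 -0.0628] op 0.0028693731949643504
offset [ 0.0001 -0.      0.002 ] spin now 13.166980843499969
```

```bash
python3 -m handwheel '[{"offset":[0,0,0.001],"spin":0,"grip":0},{"offset":[0,0,0.002],"spin":0,"grip":0},{"offset":[0,0,0.002],"spin":0,"grip":0}]'; python3 go.py -.084 0 .0605;  python3 - <<'E'
from fit import *
s=shot('side')
a=cv2.cvtColor(s['color'],cv2.COLOR_RGB2BGR)[180:280,240:370]
cv2.imwrite('pics/s4.png',cv2.resize(a,None,fx=6,fy=6,interpolation=cv2.INTER_CUBIC))
E
```

```text
time_s: 7.22
eef_pos: [0.4892, 0.0563, 0.2346]
eef_rot: [0.0, 0.993, 0.115, 0.0]
wrist_force: [-5.0, 0.0, 10.7]
opening: 0.005
t 7.225 tip in printer [-0.0838 -0.      0.0616] F [-4.9721  0.0392 10.6514] op 0.004736175746506713
offset [-0.0002 -0.      0.0011] spin now 13.182167216804801
```

View pics/s4.png

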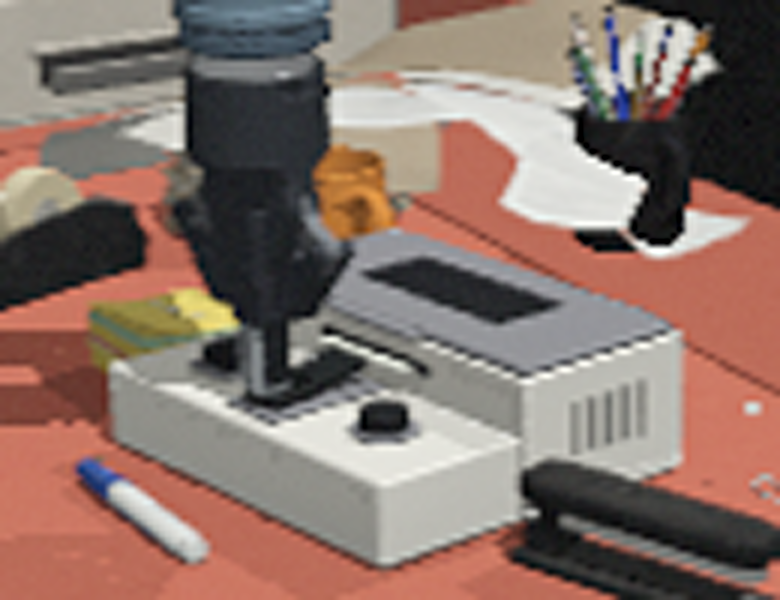

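The rocker has tilted front end down, and the force climbs to about 11 N at its stop. I'll press a bit more, lift, and move above the round key.

```bash
python3 -m handwheel '[{"offset":[0,0,0.002],"spin":0,"grip":0},{"offset":[0,0,0.002],"spin":0,"grip":0},{"offset":[0,0,-0.015],"spin":0,"grip":0},{"offset":[0,0,-0.035],"spin":0,"grip":0},{"offset":[0.013,0.033,-0.035],"spin":0,"grip":0},{"offset":[0.026,0.066,-0.035],"spin":0,"grip":0},{"offset":[0.026,0.066,-0.015],"spin":0,"grip":0},{"offset":[0.026,0.066,-0.015],"spin":0,"grip":0}]'; python3 go.py -.058 -.066 .063;  python3 - <<'E'
from fit import *
for n in('side','top'):
    s=shot(n)
    x,y=(240,180) if n=='side' else (240,200)
    a=cv2.cvtColor(s['color'],cv2.COLOR_RGB2BGR)[y:y+100,x:x+130]
    cv2.imwrite(f'pics/{n}5.png',cv2.resize(a,None,fx=6,fy=6,interpolation=cv2.INTER_CUBIC))
E
```

```text
time_s: 8.28
eef_pos: [0.5288, -0.0022, 0.2475]
eef_rot: [-0.001, 0.993, 0.114, -0.001]
wrist_force: [-0.2, -0.1, -0.8]
opening: 0.003
t 8.275 tip in printer [-0.0578 -0.0658  0.0745] F [-0.2253 -0.0742 -0.7912] op 0.0033599590072958922
offset [-0.0001  0.0002  0.0115] spin now 13.127250823860692
```

View pics/side5.png

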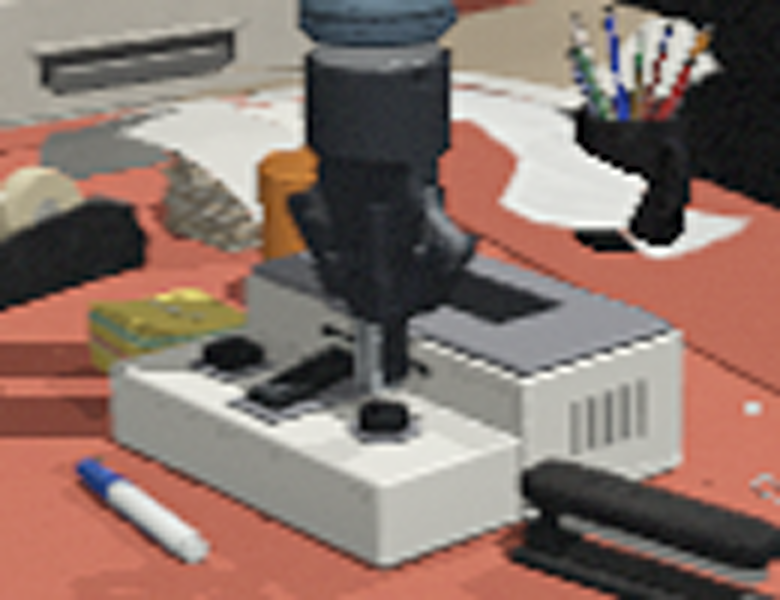

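View pics/top5.png

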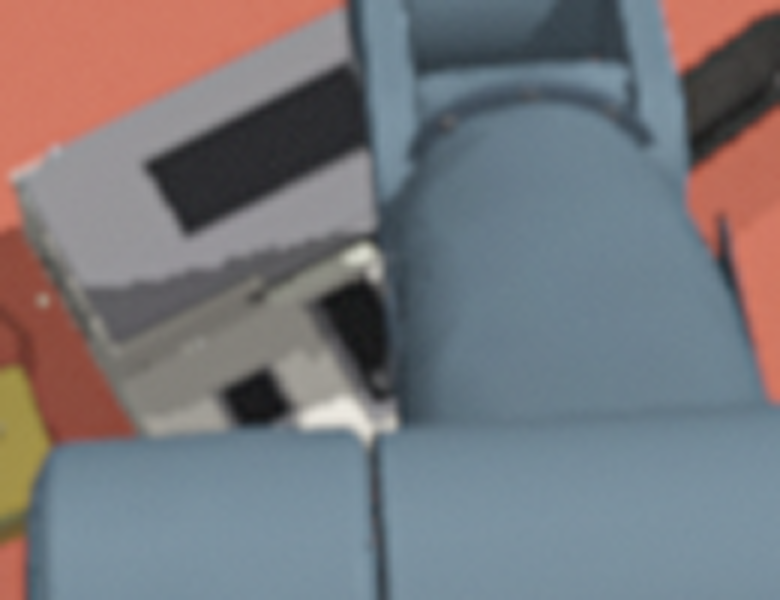

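The rocker is on, the cover is flat, and the tip hangs about 11 mm above the round key. Now I press that key.

```bash
python3 -m handwheel '[{"offset":[0,0,0.008],"spin":0,"grip":0},{"offset":[0,0,0.012],"spin":0,"grip":0},{"offset":[0,0,0.015],"spin":0,"grip":0},{"offset":[0,0,0.018],"spin":0,"grip":0},{"offset":[0,0,0.0185],"spin":0,"grip":0},{"offset":[0,0,0.0185],"spin":0,"grip":0}]'; python3 go.py -.058 -.066 .057
```

```text
time_s: 9.12
eef_pos: [0.5293, -0.0018, 0.2305]
eef_rot: [-0.0, 0.993, 0.115, -0.0]
wrist_force: [-2.6, 1.8, 5.0]
opening: 0.001
t 9.125 tip in printer [-0.0573 -0.0655  0.0575] F [-2.6256  1.8132  4.9966] op 0.0011278632767803343
offset [-0.0007  0.0005  0.0005] spin now 13.177332939649917
```

```bash
python3 -m handwheel '[{"offset":[0,0,0.0015],"spin":0,"grip":0},{"offset":[0,0,0.003],"spin":0,"grip":0},{"offset":[0,0,0.003],"spin":0,"grip":0},{"offset":[0,0,0.003],"spin":0,"grip":0}]'; python3 go.py -.058 -.066 .057;python3 - <<'E'
from fit import *
s=shot('side')
a=cv2.cvtColor(s['color'],cv2.COLOR_RGB2BGR)[180:280,240:370]
cv2.imwrite('pics/s6.png',cv2.resize(a,None,fx=6,fy=6,interpolation=cv2.INTER_CUBIC))
E
```

```text
time_s: 9.62
eef_pos: [0.5295, -0.0018, 0.23]
eef_rot: [-0.0, 0.993, 0.115, -0.0]
wrist_force: [-12.4, 3.2, 28.3]
opening: 0.003
t 9.625 tip in printer [-0.0571 -0.0655  0.057 ] F [-12.3659   3.1626  28.3203] op 0.00311435376068629
offset [-0.001   0.0005 -0.    ] spin now 13.205631574524906
```

View pics/s6.png

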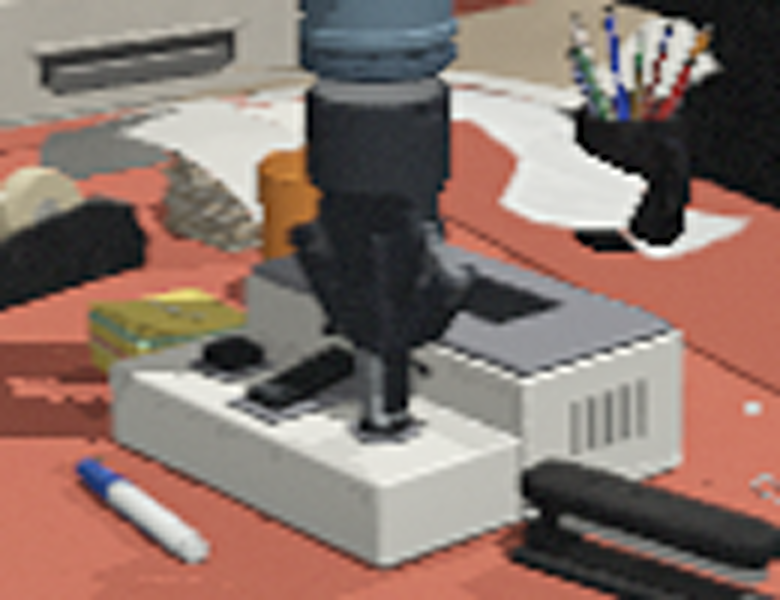

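The round key sits at its stop: tip 57 mm up, 28 N, key visibly sunk into its bezel at about (304,250). I'll lift straight up and check.

```bash
python3 -m handwheel '[{"offset":[0,0,-0.01],"spin":0,"grip":0},{"offset":[0,0,-0.04],"spin":0,"grip":0},{"offset":[0,0,-0.09],"spin":0,"grip":0},{"offset":[0,0,-0.12],"spin":0,"grip":0},{"offset":[0,0,-0.12],"spin":0,"grip":0},{"offset":[0,0,-0.12],"spin":0,"grip":0}]'; python3 go.py -.058 -.066 .057;python3 - <<'E'
from fit import *
s=shot('side','s7f.png')
a=cv2.cvtColor(s['color'],cv2.COLOR_RGB2BGR)[180:280,240:370]
cv2.imwrite('pics/s7.png',cv2.resize(a,None,fx=6,fy=6,interpolation=cv2.INTER_CUBIC))
E
```

```text
time_s: 10.42
eef_pos: [0.5289, -0.002, 0.3462]
eef_rot: [-0.0, 0.993, 0.115, -0.001]
wrist_force: [0.5, -0.5, -0.3]
opening: 0.001
t 10.425 tip in printer [-0.0577 -0.0656  0.1732] F [ 0.5286 -0.488  -0.2646] op 0.0008431976087734414
offset [-0.0002  0.0004  0.1162] spin now 13.167338198135237
```

View pics/s7.png

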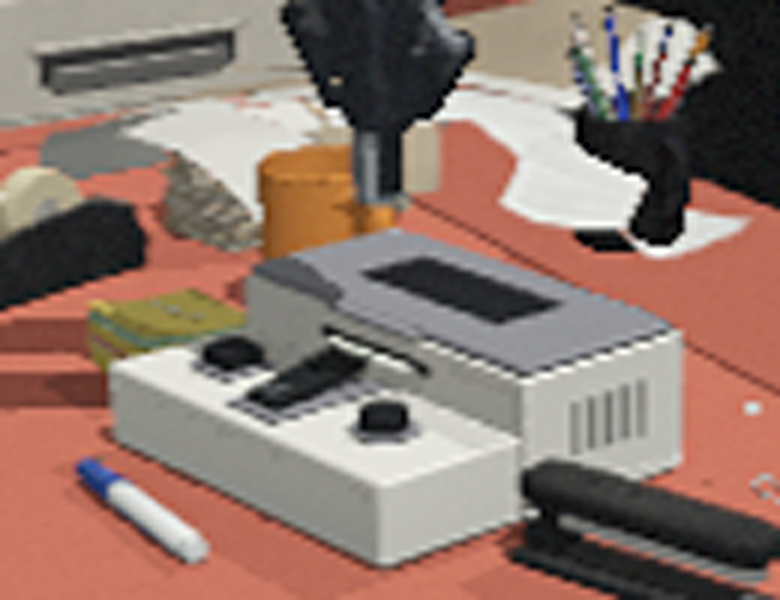

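The cover is shut, the rocker is on (front end down), both keys are up, and the arm is clear of everything. I'm handing in.

```bash
python3 -c "
from bench import ctrl
print(ctrl.hand_in())"
```

```text
the job is handed in; nothing more can be done
None
```

I shut the cover, switched the rocker on, pressed the round key fully and let it come up, in that order. I handed the job in at about 10.5 s; `hand_in` gives no verdict. The joint values can't be read directly, so these checks rest on fingertip height, wrist force and the camera pictures:

- **Cover:** it stopped firmly with the fingertip at 87 mm, the height given for shut, and it still looks flat in the last picture.
- **Rocker:** its front end went down to a stop at about 11 N, with the fingertip 11.6 mm above the panel (10.5 mm is given for on). I pressed about 2 mm more in command, and in the last picture it is still on.
- **Round key:** it reached its stop with the fingertip 7 mm above the panel at 28 N, then came back up after I lifted off.
- **Everything else:** the square key was not touched. The pen, stapler, notes and mug look unmoved in the last side picture. I did not check the torch, ink bottle and calculator separately, but the closed fingers stayed well above desk height on the way over.
- **At hand-in:** the fingertips were about 17 cm above the desk, touching nothing, with wrist force near zero.

**Disagreement:** the printer's position fitted from the top view and from the side view differed by up to about 8 mm. I used a combined position, and every contact came within about 1 mm of the expected height.

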